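# Set the inner lid of the seed tin with its cap, then lift the cap off alone

## Task

Close the cream seed tin with its inner lid, which hangs in the green cap on a push-and-turn catch and has no grip of its own: carry cap and inner lid together by the black bar grip and lower them gently onto the tin so that the inner lid's two keys (in line with the bar) drop into the two slots of the neck and the cap goes right down. Then turn the cap counter-clockwise (seen from above) by about a seventh of a turn to free the catch, and lift the cap alone straight up, leaving the inner lid fully seated and the tin where it stands. Finish while still holding the cap, level, about a hand's breadth (10 cm) above the tin, so that I can lay the drying sachet on the inner lid; leave the other things on the worktop alone.

Things in the scene. Friction and masses are not known exactly. Their poses are not given: they have to be found in the camera images.
- seed_tin: Open round tin for seed packets, cream with green bands, loose, 0.95 kg, upright. Body 108 mm across up to z = 62 mm, then a shoulder and a bare steel neck, 94 mm outside, bore 84 mm, rim at z = 88 mm. Origin: centre of the foot, z up. Two key slots in the neck, on the tin's +x and -x axis (half-turn symmetric)
- tin_mouth (a point): centre of the tin's rim, 88 mm above its foot
- tin_slot (a point): rim-level mid point of the slot on the tin's +x axis, 44.5 mm from the tin's axis; the other slot is half a turn round. Each is 15 mm wide, through the wall, 12 mm deep from the rim
- inner_lid: Inner lid, aluminium, 0.14 kg, at the start on the worktop hidden inside the cap. Origin: centre of the underside of its black plug (75 mm across, 12 mm deep, tapering to 66 mm at the bottom), z up. Above it a flange 93 mm across, 4 mm thick, that rests on the tin's rim, then a hub up to z = 30 mm with three ears. Seated: origin 76 mm above the tin's, x axis along the tin's x, either way round
- inner_key (a point): tip of the brass key on the inner lid's +x axis; the other is half a turn round. The keys stand below the flange, 6 mm wide, reach 10 mm down and have tapered tips; play in the slots about 6 degrees each way. The key line is parallel to the cap's bar at the start
- outer_cap: Green cap, 110 mm across (116 at the flared lower edge), 30 mm high, open below, skirt bore 104 mm, 0.20 kg. Origin: centre of the skirt's lower edge, z up. It first rests on the inner lid (origin 4 mm above the inner lid's, axes equal), three hooks under the ears. Lifted, it rises 4.5 mm before the hooks take the inner lid along; a 2.5 mm lip then keeps the ears in the hooks. No springs
- cap_grip (a point): centre of the black bar grip, 46 mm above the cap's origin. The bar is 70 mm long along the cap's x, 18 mm wide along its y, from z = 30 to z = 59 mm. Two brass pointers on the cap's top lie in line with it, at its ends
- cap_catch (a point): centre of the catch under the cap's roof. It turns freely, but only with the cap right down on a supported inner lid (cap origin 80 mm above the tin's). Turned counter-clockwise from above it is free from 25 degrees relative to the inner lid (up to 40 at the grip, with the play of keys and hooks), and stays free to about 85 degrees
- shop_scale: shop scale, fixed, behind and to the right; origin: centre of its foot on the worktop. Its round pan, 370 mm across, overhangs the worktop with its rim 272 mm up (underside from 180 mm): pass over it or round it
- screw_box_c: small white carton of fixings, 50 x 75 x 40 mm; bystander
- stapler: red and black stapler, 34 x 150 x 60 mm; bystander
- calculator: dark pocket calculator lying flat, 125 x 72 x 16 mm; bystander
- tape_roll_a: roll of brown packing tape lying flat, 110 mm across, 50 mm high; bystander
- padlock: brass padlock lying flat, 64 x 40 x 18 mm; bystander

How it is judged:
By the outcome, as a careful person would: the job done as asked, in the order asked, and still so for the second after the job is handed in, while the arm keeps its last pose, push and grip.
It also fails if it takes over 58 s, if anything falls off the work surface, if the arm or the gripper's body presses on something with over 40 N, if the wrist force passes 120 N, or if a joint passes its speed limit or range.

## Robot

A 6-joint arm with a two-finger parallel gripper is mounted at the origin on a cart in front of the work surface, level with it; the furniture and walls round the work are solid. World frame = base frame: x ahead of the robot, y to its left, z up, the work surface at z = 0. Lengths are in m, angles in degrees, forces in N, time in s.
With the tool pointing down it reaches from about 0.325 to 0.775 m from the base axis. Payload 5.5 kg.
Tool frame: the origin (TCP) lies at the centre of the arm's flange, where the gripper is bolted on; the fingertips stand 182 mm ahead of it and the grasp point (between the pads) lies 163 mm ahead of it (bot.tip_extent is the distance from the TCP to the fingertips, in m); y points along the fingers, x is the direction in which the jaws open and shut, and the axes are right-handed (so a half turn about y gives the same grasp; the last joint's range is limited). The gripper opens to 88 mm and grips with 3 to 60 N. Pads are 20 mm wide; open, the fingers measure 115 mm over their backs; the gripper's body (75 mm by 178 mm) begins 61 mm behind the grasp point.
Start: joints at [-73.493, 5.22, 70.514, -0, 104.267, -3.249], TCP at [0.203, -0.565, 0.405] pointing down, gripper open.
Joint ranges: [-164.24, 164.24], [-49.07, 125.15], [9.68, 141.18], [-86.29, 266.29], [3.28, 154.24], [-151.56, 151.56]. Speed limits (degrees/s): [147.25, 147.25, 172.46, 180, 180, 180].

## Interface

Orientations are given as [roll, pitch, yaw] about the fixed x, y, z axes, in that order (R = Rz(yaw) Ry(pitch) Rx(roll)).
In Python, from station import bot, optics gives the robot as it stands.
- The arm moves only by the shell command python3 -m inch 'ROWS' [FORCE]. ROWS is JSON, a list of rows, each an object with "delta_pos": the shift along the tool's x, y, z in m, a list of three; "delta_rot": the turn, a rotation vector about the tool's x, y, z in degrees, a list of three; "grip": the opening, from 0 (shut) to 1 (fully open). A call has 1 to 20 rows; each row is the pose to reach, as a shift and turn from the pose measured when the call began, along the tool's axes at that moment; what a row does not reach only later rows make up. A row lasts 1/12 s, in which the tool goes at most 41.7 mm and 7.16 degrees, less where a joint would pass 70% of its speed; a pose out of reach is approached as far as the arm can. A call with a gripper value outside its range is refused whole. The fingers move at their own pace and stop on an object; FORCE is the grip in N (left out, the last holds). Time passes only in rows, so rows that repeat a pose let the fingers close. It gives the time, the measured TCP pose, the force and the opening at its end, in the units of the state.
- bot.get_state(): the state, without advancing time (a new reading comes with each control period).
- optics.camera(name): name is "scene" or "top"; returns the picture (400x640x3 uint8, red, green, blue); there is no depth.
- optics.get_calibration(name): a dict with "fx", "fy", "cx", "cy" (pixels), "R" (3x3) and "t" (3): a world point X has camera coordinates R X + t. Camera axes: x right, y down, z forward; pixel columns grow to the right and rows downward; lengths in m; the calibration is good to about 2 mm. A picture is of the moment at which its call begins. get_calibration takes no time and is no camera call.
- bot.hand_in(): hands the job in, once; it reports no verdict.
The state is a dict: "t": time; "joint_pos": joint angles; "qd": joint speeds; "joint_efforts": joint torques, N m; "ee_pos": TCP position; "tcp_rot": TCP orientation; "wrist_force": force on the tool from outside, world axes, zero at the start; "torque": the same for the moment, N m; "opening": opening from 0.0 (shut) to 1.0 (fully open).
Only numpy, scipy, OpenCV 4.12 (cv2) and the standard library are available. Lean on these libraries where they do the work, as an engineer would, in place of code of your own. Each camera call takes 0.05 s, during which the arm holds its last target. There are 200 camera calls.

## Working session

There is one attempt and no reset: what is moved stays moved. The work goes in short steps, Python scripts to look and compute and a shell command to move; the robot and the scene stay as the last step left them, time stands still between calls to the robot, and variables do not carry over. Pictures are saved under pics/ and viewed, about 8 in all and at most 12, crops included, and the job is handed in when it is done.

```bash
mkdir -p pics; python3 - <<'E'
from station import bot, optics
import cv2
for n in ("scene","top"):
    im=optics.camera(n); cv2.imwrite(f"pics/{n}0.png",im[:,:,::-1])
    c=optics.get_calibration(n); print(n,{k:(v if not hasattr(v,'tolist') else v.tolist()) for k,v in c.items()})
print(bot.get_state())
E
```

```text
scene {'fx': 397.7006415904241, 'fy': 397.7006415904241, 'cx': 320.9279540246422, 'cy': 193.12597968841186, 'R': [[0.9100978787775732, -0.41439277874630975, 0.0006899039599596021], [-0.3043598167261712, -0.6695692252180332, -0.6775264973440772], [0.2812240263686115, 0.6164054490056319, -0.7354980417575505]], 't': [-0.4694330954012044, 0.2698576950087954, 0.7991375678849691]}
top {'fx': 393.3047718816424, 'fy': 393.3047718816424, 'cx': 315.35323150864815, 'cy': 196.89574633764727, 'R': [[0.022426677395175464, -0.9997340542626333, -0.005372605383930273], [-0.987144172357679, -0.02129296472239364, -0.1584076785815763], [0.15825115203778398, 0.008856093999591905, -0.9873591760234899]], 't': [0.04961700866343472, 0.5471480190857952, 1.0480538924461864]}
{'t': 0.1, 'joint_pos': array([-7.34933835e+01,  5.26009560e+00,  7.05745362e+01,  6.86132940e-04,
        1.04267203e+02, -3.24799701e+00]), 'qd': array([-0.01934818, -0.0895673 , -0.14871905,  0.03350912,  0.0559908 ,
        0.00235979]), 'joint_efforts': array([ 3.02159380e-03, -4.47855270e+01, -4.07571244e+01,  7.00396718e-02,
        2.83912505e-02, -8.54828477e-05]), 'ee_pos': array([ 0.20281853, -0.5647416 ,  0.40361045]), 'tcp_rot': array([-89.99356605,   0.10163349, -70.24521223]), 'wrist_force': array([-0.01741758, -0.3164837 , -0.10754928]), 'torque': array([-0.03127009,  0.02013692,  0.04301331]), 'opening': 0.9994179313402718}
```

View pics/scene0.png

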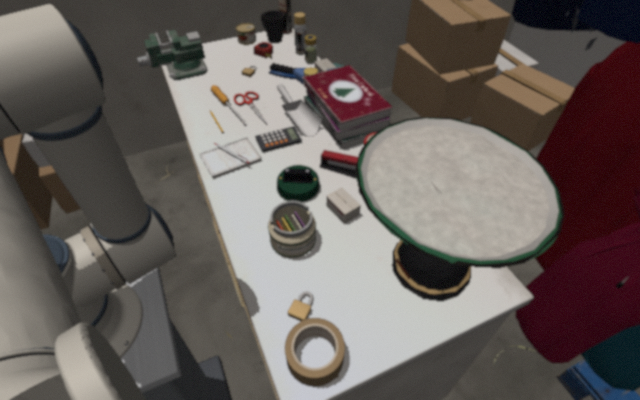

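View pics/top0.png

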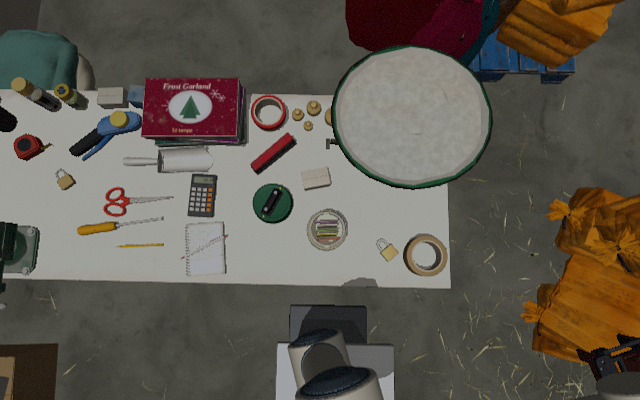

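```bash
python3 - <<'E'
import cv2, numpy as np
t=cv2.imread("pics/top0.png"); s=cv2.imread("pics/scene0.png")
a=cv2.resize(t[175:260,245:355],None,fx=5,fy=5,interpolation=cv2.INTER_CUBIC)
b=cv2.resize(s[155:265,255:335],None,fx=5,fy=5,interpolation=cv2.INTER_CUBIC)
h=600
b2=cv2.resize(s[195:260,262:324],None,fx=6,fy=6,interpolation=cv2.INTER_CUBIC)
cv2.imwrite("pics/c1.png",a)
cv2.imwrite("pics/c2.png",b2)
E
```

```text
(no output)
```

View pics/c1.png

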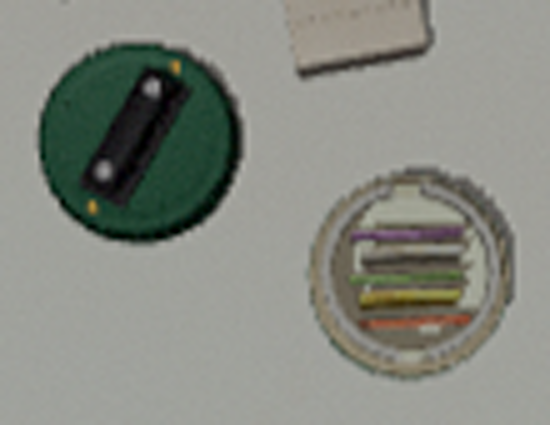

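View pics/c2.png

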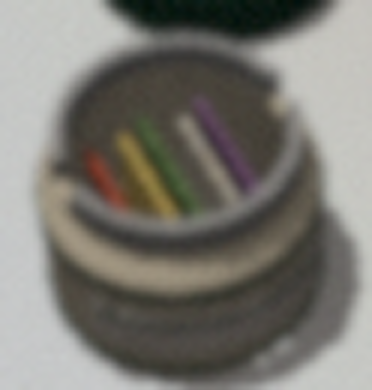

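```bash
cat > h.py <<'E'
import numpy as np, cv2
from station import bot, optics
def ray(n,px,z):
    c=optics.get_calibration(n); R=np.array(c["R"]);t=np.array(c["t"]);px=np.atleast_2d(px).astype(float)
    d=np.c_[(px[:,0]-c["cx"])/c["fx"],(px[:,1]-c["cy"])/c["fy"],np.ones(len(px))]@R
    o=-R.T@t; return o+d*((z-o[2])/d[:,2])[:,None]
def proj(n,X):
    c=optics.get_calibration(n); p=np.atleast_2d(X)@np.array(c["R"]).T+np.array(c["t"])
    return np.c_[c["cx"]+c["fx"]*p[:,0]/p[:,2],c["cy"]+c["fy"]*p[:,1]/p[:,2]]
def circ(P):
    A=np.c_[2*P[:,:2],np.ones(len(P))]; s=np.linalg.lstsq(A,(P[:,:2]**2).sum(1),rcond=None)[0]
    return s[0],s[1],np.sqrt(s[2]+s[0]**2+s[1]**2)
E
python3 - <<'E'
from h import *
t=cv2.imread("pics/top0.png"); s=cv2.imread("pics/scene0.png")
for n,im in(("top",t),("scene",s)):
    hsv=cv2.cvtColor(im,cv2.COLOR_BGR2HSV); 
    b,g,r=[im[...,i].astype(int) for i in range(3)]
    cy,cx=(203,272) if n=="top" else (182,298)
    Y,X=np.mgrid[:400,:640]
    # pointers
    m=(r-b>40)&(abs(X-cx)<28)&(abs(Y-cy)<28)
    k,l,st,ce=cv2.connectedComponentsWithStats(m.astype(np.uint8))
    for i in range(1,k): print(n,"brass",ce[i],st[i,4],ray(n,ce[i],.035)[0])
    m=((g-r>18)&(abs(X-cx)<28)&(abs(Y-cy)<28)).astype(np.uint8)
    c=max(cv2.findContours(m,0,1)[0],key=cv2.contourArea)
    print(n,"cap ellipse",cv2.fitEllipse(cv2.convexHull(c)),)
    for z in(.004,.034): print(z,circ(ray(n,cv2.convexHull(c)[:,0],z)))
    sl=np.array([[407,187],[412,357]]) if n=="top" else np.array([[280,103],[60,172]])
    sl=(sl+.5)/(5 if n=="top" else 6)-.5+([245,175] if n=="top" else [262,195])
    for z in(.088,.080):
        P=ray(n,sl,z);d=P[0]-P[1];print(n,"slots",z,P.round(4).tolist(),"mid",P.mean(0),np.hypot(*d[:2]),np.degrees(np.arctan2(d[1],d[0])))
# tin rim: steel profile along radial lines in top view
C=ray("top",[[327,229.2]],.088)[0]
up=cv2.cvtColor(t,cv2.COLOR_BGR2GRAY).astype(np.float32)
for a in range(0,360,15):
    rr=np.arange(.034,.064,.002); u=np.radians(a)
    p=proj("top",np.c_[C[0]+rr*np.cos(u),C[1]+rr*np.sin(u),0*rr+.088]).astype(np.float32)
    v=cv2.remap(t,p[:,0],p[:,1],cv2.INTER_CUBIC)[:,0].astype(int)
    print(a,[f"{q[1]}/{q[2]-q[0]}" for q in v])
print(C)
E
```

```text
top brass [279.6 187.8] 5 [0.5710412  0.16275623 0.035     ]
top brass [263. 216.] 3 [0.49043539 0.205964   0.035     ]
top cap ellipse ((271.77862548828125, 202.63731384277344), (37.69216537475586, 38.74264907836914), 52.36172103881836)
0.004 (np.float64(0.5333058788197238), np.float64(0.1867976129971202), np.float64(0.0551919872687301))
0.034 (np.float64(0.5290072123613986), np.float64(0.1831789405119223), np.float64(0.05371064748215071))
top slots 0.088 [[0.499, 0.0322, 0.088], [0.4098, 0.028, 0.088]] mid [0.45436714 0.03006506 0.088     ] 0.08933033741688408 2.713023098233993
top slots 0.08 [[0.5, 0.032, 0.08], [0.41, 0.0278, 0.08]] mid [0.4549957  0.02989552 0.08      ] 0.09002165195073751 2.7130230982339976
scene brass [323.875 155.625] 8 [0.63162107 0.23482113 0.035     ]
scene cap ellipse ((297.2936096191406, 184.56480407714844), (21.696823120117188, 38.46558380126953), 88.62800598144531)
0.004 (np.float64(0.536353571776364), np.float64(0.19833315070766303), np.float64(0.04966312583152624))
0.034 (np.float64(0.5265067116355401), np.float64(0.17076454792140494), np.float64(0.0
[... 3129 characters left out ...]
120/6', '143/6', '121/11', '115/26', '97/20', '82/2', '103/4', '148/5', '169/6', '160/7', '160/6']
300 ['118/18', '141/14', '153/13', '124/9', '101/6', '138/4', '126/8', '78/19', '83/16', '100/5', '96/5', '117/5', '156/6', '162/5', '160/7']
315 ['73/10', '101/13', '111/17', '81/15', '81/5', '130/5', '129/8', '86/16', '73/11', '84/2', '86/9', '106/7', '130/5', '154/6', '162/7']
330 ['160/12', '170/12', '158/14', '132/14', '107/9', '125/4', '131/4', '100/13', '76/18', '78/8', '88/6', '90/6', '122/6', '158/6', '160/6']
345 ['163/13', '165/14', '156/14', '127/14', '100/12', '126/5', '138/4', '116/9', '78/14', '72/10', '93/5', '131/5', '161/6', '167/6', '160/7']
[0.45356524 0.02872817 0.088     ]
```

```bash
python3 - <<'E'
from h import *
t=cv2.imread("pics/top0.png"); s=cv2.imread("pics/scene0.png")
C=np.array([.4552,.0297])
for n,im in(("top",t),("scene",s)):
  for z in (.088,.082):
    for a0 in(0,180):
      A=np.arange(-22,23,4); V=[]
      for r in (.043,.0445,.046):
        u=np.radians(a0+A); p=proj(n,np.c_[C[0]+r*np.cos(u),C[1]+r*np.sin(u),0*u+z]).astype(np.float32)
        V.append(cv2.remap(im,p[:,0],p[:,1],cv2.INTER_CUBIC)[:,0].astype(int))
      v=np.mean(V,0); print(n,z,a0,(v[:,2]-v[:,0]).round().astype(int),v[:,1].round().astype(int))
print("pan",ray("top",[[412,115],[333,115],[412,188],[492,115]],.272).round(3))
print("box near",ray("top",[[303,170],[330,187]],.04).round(3))
E
```

```text
top 0.088 0 [ 7  5  6  7 10 20 19 20 21 13  6  7] [127 131 126 125 112 131 127 130 134 112 124 130]
top 0.088 180 [ 7  7  6  6 10 14 15 14 14  8  5  5] [132 133 138 134 146 157 159 154 134 131 144 127]
top 0.082 0 [ 6  5  5  5 10 19 19 19 19 12  5  7] [127 128 127 120 114 140 137 139 141 115 122 125]
top 0.082 180 [ 6  6  7  5  9 14 15 14 14  9  5  4] [131 134 138 134 147 157 160 155 136 129 144 127]
scene 0.088 0 [ 8  7  8 10 12 11  7  5  4  3  5  5] [126 129 132 144 161 168 157 132 109 107 120 125]
scene 0.088 180 [ 4  6  9 11 10 10 14 21 24 18 10  6] [152 149 141 126 102  77  85 112 128 127 116 110]
scene 0.082 0 [ 7  8  8  8 12 16 17 13  9  4  3  4] [120 123 124 122 128 146 156 143 108  79  74  80]
scene 0.082 180 [ 8 10 12 12 14 19 26 27 21 12  6  3] [140 133 116  90  85 109 136 143 131 107  91  83]
pan [[ 0.702 -0.155  0.272]
 [ 0.698  0.024  0.272]
 [ 0.534 -0.152  0.272]
 [ 0.705 -0.335  0.272]]
box near [[0.622 0.098 0.04 ]
 [0.575 0.021 0.04 ]]
```

```bash
cat >> h.py <<'E'
from scipy.spatial.transform import Rotation as Ro
def plan(x,y,z,yaw):
    s=bot.get_state(); R0=Ro.from_euler("xyz",s["tcp_rot"],degrees=True); R1=Ro.from_euler("xyz",[-90,0,yaw],degrees=True)
    print("t",s["t"],"now",s["ee_pos"].round(4),s["tcp_rot"].round(2),"F",s["wrist_force"].round(2),"j",s["joint_pos"].round(1),"open",round(s["opening"],3))
    print("  dpos",(R0.inv().apply(np.array([x,y,z])-s["ee_pos"])).round(4),"drot",(R0.inv()*R1).as_rotvec(degrees=True).round(2))
E
python3 -c "
from h import *
plan(.36,-.2,.48,-90)
plan(.531,.184,.30,-118.2)"
```

```text
t 0.1 now [ 0.2028 -0.5647  0.4036] [-89.99   0.1  -70.25] F [-0.02 -0.32 -0.11] j [-73.5   5.3  70.6   0.  104.3  -3.2] open 0.999
  dpos [-0.2903 -0.0758  0.2712] drot [ 1.000e-02  1.975e+01 -1.000e-01]
t 0.1 now [ 0.2028 -0.5647  0.4036] [-89.99   0.1  -70.25] F [-0.02 -0.32 -0.11] j [-73.5   5.3  70.6   0.  104.3  -3.2] open 0.999
  dpos [-0.5936  0.1047  0.5619] drot [ 4.000e-02  4.795e+01 -1.000e-01]
```

```bash
W='{"delta_pos":[-0.29,-0.076,0.271],"delta_rot":[0,20,-0.1],"grip":1}'; true; python3 -m inch '[{"delta_pos":[-0.03,-0.02,0.03],"delta_rot":[0,2,-0.1],"grip":1},{"delta_pos":[-0.06,-0.04,0.055],"delta_rot":[0,5,-0.1],"grip":1},{"delta_pos":[-0.09,-0.05,0.085],"delta_rot":[0,8,-0.1],"grip":1},{"delta_pos":[-0.12,-0.06,0.11],"delta_rot":[0,11,-0.1],"grip":1},{"delta_pos":[-0.15,-0.07,0.14],"delta_rot":[0,14,-0.1],"grip":1},{"delta_pos":[-0.18,-0.076,0.17],"delta_rot":[0,17,-0.1],"grip":1},{"delta_pos":[-0.21,-0.076,0.2],"delta_rot":[0,19,-0.1],"grip":1},{"delta_pos":[-0.24,-0.076,0.225],"delta_rot":[0,21,-0.1],"grip":1},{"delta_pos":[-0.27,-0.076,0.25],"delta_rot":[0,23,-0.1],"grip":1},{"delta_pos":[-0.3,-0.076,0.28],"delta_rot":[0,25,-0.1],"grip":1},{"delta_pos":[-0.33,-0.07,0.31],"delta_rot":[0,28,-0.1],"grip":1},{"delta_pos":[-0.36,-0.06,0.34],"delta_rot":[0,31,-0.1],"grip":1},{"delta_pos":[-0.39,-0.05,0.37],"delta_rot":[0,34,-0.1],"grip":1},{"delta_pos":[-0.42,-0.03,0.4],"delta_rot":[0,37,-0.1],"grip":1},{"delta_pos":[-0.45,-0.01,0.43],"delta_rot":[0,40,-0.1],"grip":1},{"delta_pos":[-0.48,0.01,0.455],"delta_rot":[0,42,-0.1],"grip":1},{"delta_pos":[-0.51,0.03,0.485],"delta_rot":[0,44,-0.1],"grip":1},{"delta_pos":[-0.54,0.06,0.51],"delta_rot":[0,46,-0.1],"grip":1},{"delta_pos":[-0.57,0.08,0.54],"delta_rot":[0,48,-0.1],"grip":1},{"delta_pos":[-0.594,0.105,0.562],"delta_rot":[0,48,-0.1],"grip":1}]'
python3 -c "
from h import *
plan(.531,.184,.26,-118.2)"
```

```text
t: 1.77
ee_pos: [0.5177, 0.1554, 0.3207]
tcp_rot: [-90.0, -0.0, -118.3]
wrist_force: [-0.6, -0.5, 0.5]
opening: 1.002
t 1.7667 now [0.5177 0.1554 0.3207] [ -90.01   -0.   -118.32] F [-0.55 -0.49  0.48] j [ 13.1  -4.   88.3   0.   95.7 131.4] open 1.002
  dpos [-0.0315  0.0607 -0.0019] drot [ 0.01 -0.12  0.  ]
```

```bash
python3 -m inch '[{"delta_pos":[-0.0315,0.02,-0.002],"delta_rot":[0,0,0],"grip":1},{"delta_pos":[-0.0315,0.061,-0.002],"delta_rot":[0,0,0],"grip":1},{"delta_pos":[-0.0315,0.061,-0.002],"delta_rot":[0,0,0],"grip":1},{"delta_pos":[-0.0315,0.061,-0.002],"delta_rot":[0,0,0],"grip":1},{"delta_pos":[-0.0315,0.061,-0.002],"delta_rot":[0,0,0],"grip":1}]'
python3 - <<'E'
from h import *
s=optics.camera("scene")[...,::-1]; t=optics.camera("top")[...,::-1]
a=cv2.resize(s[90:230,220:370],None,fx=4,fy=4,interpolation=cv2.INTER_CUBIC)
cv2.imwrite("pics/g1.png",a)
plan(.531,.184,.219,-118.2)
E
```

```text
t: 2.18
ee_pos: [0.5311, 0.1836, 0.2613]
tcp_rot: [-90.0, 0.0, -118.4]
wrist_force: [0.3, 0.6, 0.9]
opening: 1.004
t 2.2833 now [0.5315 0.1834 0.2631] [ -89.81    0.18 -118.39] F [-0.34 -0.12  0.38] j [ 15.6   0.4  89.9  -0.   89.5 134. ] open 1.003
  dpos [-0.0001  0.0441 -0.0009] drot [-0.19 -0.19 -0.18]
```

View pics/g1.png

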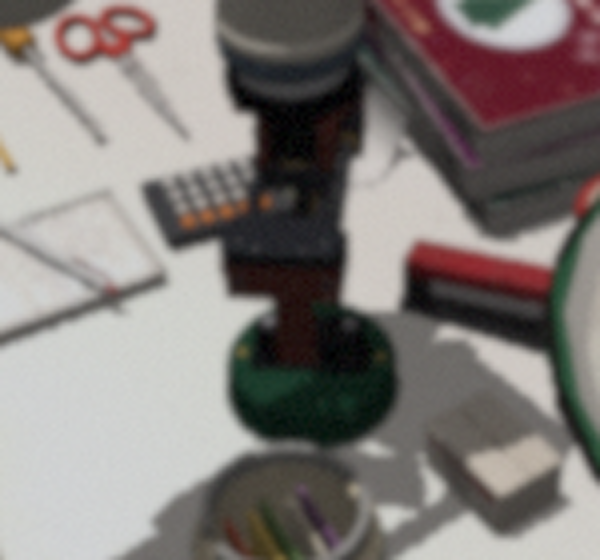

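The picture shows the near finger in front of the bar (about (300,330) in the crop), with both bar ends showing equally on either side, so the jaws are centred along the bar. I'm going down and gripping.

```bash
python3 -m inch '[{"delta_pos":[0,0.02,-0.001],"delta_rot":[-0.19,-0.19,-0.18],"grip":1},{"delta_pos":[0,0.035,-0.001],"delta_rot":[-0.19,-0.19,-0.18],"grip":1},{"delta_pos":[0,0.043,-0.001],"delta_rot":[-0.19,-0.19,-0.18],"grip":1},{"delta_pos":[0,0.0435,-0.001],"delta_rot":[-0.19,-0.19,-0.18],"grip":1},{"delta_pos":[0,0.0435,-0.001],"delta_rot":[-0.19,-0.19,-0.18],"grip":1}]'
python3 -m inch '[{"delta_pos":[0,0,0],"delta_rot":[0,0,0],"grip":0.6},{"delta_pos":[0,0,0],"delta_rot":[0,0,0],"grip":0.4},{"delta_pos":[0,0,0],"delta_rot":[0,0,0],"grip":0},{"delta_pos":[0,0,0],"delta_rot":[0,0,0],"grip":0},{"delta_pos":[0,0,0],"delta_rot":[0,0,0],"grip":0},{"delta_pos":[0,0,0],"delta_rot":[0,0,0],"grip":0},{"delta_pos":[0,0,0],"delta_rot":[0,0,0],"grip":0},{"delta_pos":[0,0,0],"delta_rot":[0,0,0],"grip":0},{"delta_pos":[0,0,0],"delta_rot":[0,0,0],"grip":0},{"delta_pos":[0,0,0],"delta_rot":[0,0,0],"grip":0}]' 40
python3 - <<'E'
from h import *
plan(.531,.184,.36,-118.2)
E
```

```text
t: 2.7
ee_pos: [0.5311, 0.1836, 0.2208]
tcp_rot: [-89.9, 0.1, -118.2]
wrist_force: [0.1, 0.6, -0.4]
opening: 0.996
t: 3.53
ee_pos: [0.5311, 0.1836, 0.2207]
tcp_rot: [-89.9, 0.0, -118.2]
wrist_force: [-0.4, 0.3, 0.0]
opening: 0.282
t 3.5333 now [0.5311 0.1836 0.2207] [-8.9950e+01  5.0000e-02 -1.1824e+02] F [-0.38  0.32  0.01] j [ 15.6   1.8  92.8   0.   85.3 133.8] open 0.282
  dpos [-4.000e-04 -1.393e-01 -1.000e-04] drot [-0.05 -0.04 -0.05]
```

```bash
python3 -m inch '[{"delta_pos":[0,0,0],"delta_rot":[0,0,0],"grip":0},{"delta_pos":[0,0,0],"delta_rot":[0,0,0],"grip":0},{"delta_pos":[0,0,0],"delta_rot":[0,0,0],"grip":0},{"delta_pos":[0,0,0],"delta_rot":[0,0,0],"grip":0},{"delta_pos":[0,0,0],"delta_rot":[0,0,0],"grip":0},{"delta_pos":[0,0,0],"delta_rot":[0,0,0],"grip":0}]' 45
python3 - <<'E'
from h import *
plan(.531,.184,.36,-118.2)
E
```

```text
t: 4.03
ee_pos: [0.5311, 0.1837, 0.2208]
tcp_rot: [-89.9, 0.1, -118.2]
wrist_force: [0.3, 1.2, -0.3]
opening: 0.203
t 4.0333 now [0.5311 0.1837 0.2208] [-8.9940e+01  7.0000e-02 -1.1823e+02] F [ 0.26  1.24 -0.34] j [ 15.6   1.8  92.8   0.   85.3 133.8] open 0.203
  dpos [-4.000e-04 -1.392e-01 -1.000e-04] drot [-0.06 -0.03 -0.07]
```

```bash
python3 -m inch '[{"delta_pos":[0,-0.003,0],"delta_rot":[0,0,0],"grip":0},{"delta_pos":[0,-0.006,0],"delta_rot":[0,0,0],"grip":0},{"delta_pos":[0,-0.012,0],"delta_rot":[0,0,0],"grip":0},{"delta_pos":[0,-0.025,0],"delta_rot":[0,0,0],"grip":0},{"delta_pos":[0,-0.04,0],"delta_rot":[0,0,0],"grip":0},{"delta_pos":[0,-0.06,0],"delta_rot":[0,0,0],"grip":0},{"delta_pos":[0,-0.08,0],"delta_rot":[0,0,0],"grip":0},{"delta_pos":[0,-0.1,0],"delta_rot":[0,0,0],"grip":0},{"delta_pos":[0,-0.12,0],"delta_rot":[0,0,0],"grip":0},{"delta_pos":[0,-0.132,0],"delta_rot":[0,0,0],"grip":0},{"delta_pos":[0,-0.139,0],"delta_rot":[0,0,0],"grip":0},{"delta_pos":[0,-0.139,0],"delta_rot":[0,0,0],"grip":0},{"delta_pos":[0,-0.139,0],"delta_rot":[0,0,0],"grip":0},{"delta_pos":[0,-0.139,0],"delta_rot":[0,0,0],"grip":0}]'
python3 - <<'E'
from h import *
s=optics.camera("scene")[...,::-1]
cv2.imwrite("pics/g2.png",cv2.resize(s[60:230,210:400],None,fx=3.5,fy=3.5,interpolation=cv2.INTER_CUBIC))
plan(.4552,.0297,.36,-86.3)
E
```

```text
t: 5.2
ee_pos: [0.5308, 0.1836, 0.3582]
tcp_rot: [-90.0, -0.0, -118.2]
wrist_force: [0.2, 0.0, -4.1]
opening: 0.208
t 5.25 now [0.5308 0.1836 0.358 ] [-9.0060e+01 -5.0000e-02 -1.1823e+02] F [ 0.34 -0.21 -4.7 ] j [ 15.6  -0.9  81.5   0.   99.5 133.8] open 0.202
  dpos [ 0.1713 -0.0019  0.0062] drot [ 7.000e-02 -3.193e+01  3.000e-02]
```

View pics/g2.png

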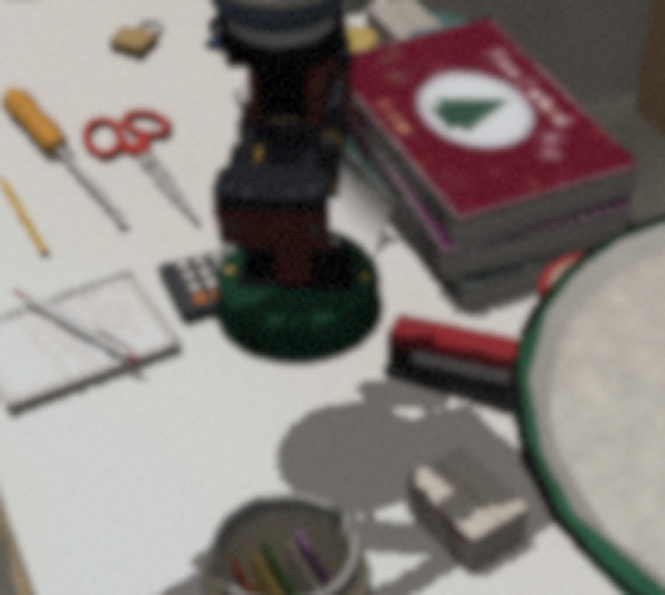

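The cap hangs level, with its pointers at crop (231,270) and (367,276). The 4.1–4.7 N downward load means the inner lid came along. Next I carry it over the tin.

```bash
python3 - <<'E'
from h import *
p=(np.array([[231,270],[367,276]])+.5)/3.5-.5+[210,60]
P=ray("scene",p,.1725); d=P[1]-P[0]; print(P.round(4),P.mean(0),np.hypot(*d[:2]),np.degrees(np.arctan2(d[1],d[0])))
E
python3 -m inch '[{"delta_pos":[0.004,-0.002,0],"delta_rot":[0,-1,0],"grip":0},{"delta_pos":[0.013,-0.002,0],"delta_rot":[0,-3,0],"grip":0},{"delta_pos":[0.028,-0.002,0.001],"delta_rot":[0,-6,0],"grip":0},{"delta_pos":[0.046,-0.002,0.002],"delta_rot":[0,-9,0],"grip":0},{"delta_pos":[0.066,-0.002,0.002],"delta_rot":[0,-13,0],"grip":0},{"delta_pos":[0.088,-0.002,0.003],"delta_rot":[0,-17,0],"grip":0},{"delta_pos":[0.11,-0.002,0.004],"delta_rot":[0,-21,0],"grip":0},{"delta_pos":[0.13,-0.002,0.005],"delta_rot":[0,-25,0],"grip":0},{"delta_pos":[0.147,-0.002,0.005],"delta_rot":[0,-28,0],"grip":0},{"delta_pos":[0.16,-0.002,0.006],"delta_rot":[0,-30,0],"grip":0},{"delta_pos":[0.168,-0.002,0.006],"delta_rot":[0,-31.5,0],"grip":0},{"delta_pos":[0.1713,-0.002,0.0062],"delta_rot":[0,-32,0],"grip":0},{"delta_pos":[0.1713,-0.002,0.0062],"delta_rot":[0,-32,0],"grip":0},{"delta_pos":[0.1713,-0.002,0.0062],"delta_rot":[0,-32,0],"grip":0},{"delta_pos":[0.1713,-0.002,0.0062],"delta_rot":[0,-32,0],"grip":0}]'
python3 - <<'E'
from h import *
s=optics.camera("scene")[...,::-1]; t=optics.camera("top")[...,::-1]
a=cv2.resize(s[120:270,240:350],None,fx=4,fy=4,interpolation=cv2.INTER_CUBIC)
b=cv2.resize(t[160:270,280:370],None,fx=4,fy=4,interpolation=cv2.INTER_CUBIC)
H=np.zeros((600,800,3),np.uint8); H[:,:440]=a; H[:440,440:800]=b; cv2.imwrite("pics/g3.png",H)
plan(.4552,.0297,.315,-86.3)
E
```

```text
[[0.4911 0.2032 0.1725]
 [0.5718 0.1596 0.1725]] [0.53147482 0.18141347 0.1725    ] 0.09169232231487214 -28.358999284891247
t: 6.5
ee_pos: [0.4553, 0.0301, 0.3599]
tcp_rot: [-90.1, 0.0, -86.2]
wrist_force: [0.1, 0.3, -3.0]
opening: 0.203
t 6.6 now [0.4554 0.0302 0.3599] [-90.1   0.  -86.2] F [-0.32  0.6  -3.1 ] j [ -0.5 -17.4  96.1  -0.  101.4  85.7] open 0.199
  dpos [ 0.0004  0.0449 -0.0001] drot [ 0.1  0.1 -0. ]
```

View pics/g3.png

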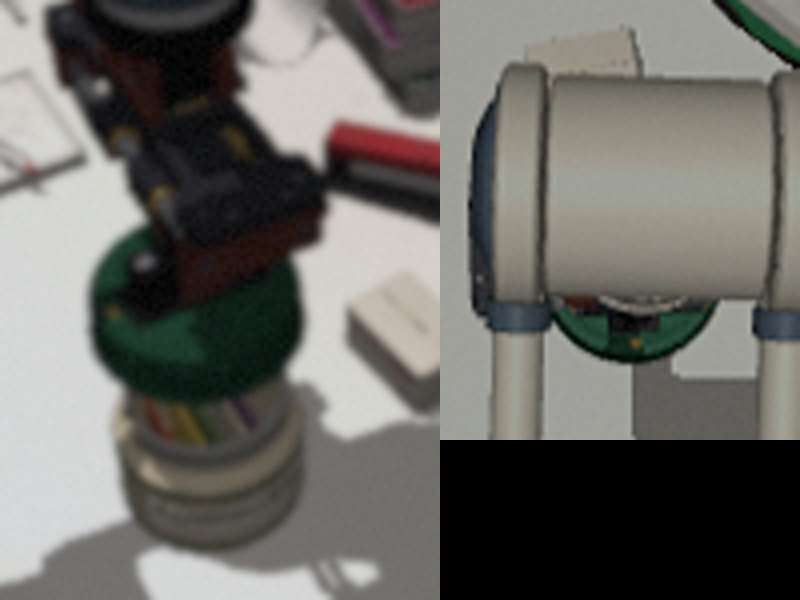

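The cap sits centred over the tin. In the top inset its pointer is at (197,343), in line with the slot direction, and in the scene inset it is at (113,312). Now I lower it gently.

```bash
python3 - <<'E'
from h import *
print(ray("top",(np.array([[197,343]])+.5)/4-.5+[280,160],.1745),ray("scene",(np.array([[113,312]])+.5)/4-.5+[240,120],.1745),"expect .4096 .0272")
E
python3 -m inch '[{"delta_pos":[0,0.004,0],"delta_rot":[0.1,0,0],"grip":0},{"delta_pos":[0,0.012,0],"delta_rot":[0.1,0,0],"grip":0},{"delta_pos":[0,0.022,0],"delta_rot":[0.1,0,0],"grip":0},{"delta_pos":[0,0.032,0],"delta_rot":[0.1,0,0],"grip":0},{"delta_pos":[0,0.038,0],"delta_rot":[0.1,0,0],"grip":0},{"delta_pos":[0,0.041,0],"delta_rot":[0.1,0,0],"grip":0},{"delta_pos":[0,0.043,0],"delta_rot":[0.1,0,0],"grip":0},{"delta_pos":[0,0.045,0],"delta_rot":[0.1,0,0],"grip":0},{"delta_pos":[0,0.045,0],"delta_rot":[0.1,0,0],"grip":0}]'
python3 -m inch '[{"delta_pos":[0,0.001,0],"delta_rot":[0,0,0],"grip":0},{"delta_pos":[0,0.002,0],"delta_rot":[0,0,0],"grip":0},{"delta_pos":[0,0.003,0],"delta_rot":[0,0,0],"grip":0},{"delta_pos":[0,0.004,0],"delta_rot":[0,0,0],"grip":0},{"delta_pos":[0,0.005,0],"delta_rot":[0,0,0],"grip":0},{"delta_pos":[0,0.006,0],"delta_rot":[0,0,0],"grip":0},{"delta_pos":[0,0.006,0],"delta_rot":[0,0,0],"grip":0}]'
python3 -c "
from h import *
plan(.4552,.0297,.2968,-86.3)"
```

```text
[[0.40827251 0.02550492 0.1745    ]] [[0.4101098  0.02648063 0.1745    ]] expect .4096 .0272
t: 7.35
ee_pos: [0.4553, 0.0301, 0.3148]
tcp_rot: [-90.0, 0.0, -86.2]
wrist_force: [-0.3, 0.5, -2.6]
opening: 0.202
t: 7.93
ee_pos: [0.4553, 0.0301, 0.3086]
tcp_rot: [-90.0, 0.0, -86.2]
wrist_force: [0.0, 0.1, -3.8]
opening: 0.206
t 7.9333 now [0.4553 0.0301 0.3086] [-90.02   0.   -86.21] F [ 0.01  0.1  -3.78] j [ -0.5 -17.3 101.2   0.   96.1  85.7] open 0.206
  dpos [ 0.0004  0.0118 -0.0001] drot [ 0.02  0.09 -0.  ]
```

```bash
python3 -m inch '[{"delta_pos":[0,0.001,0],"delta_rot":[0,0,0],"grip":0},{"delta_pos":[0,0.002,0],"delta_rot":[0,0,0],"grip":0},{"delta_pos":[0,0.003,0],"delta_rot":[0,0,0],"grip":0},{"delta_pos":[0,0.004,0],"delta_rot":[0,0,0],"grip":0},{"delta_pos":[0,0.005,0],"delta_rot":[0,0,0],"grip":0},{"delta_pos":[0,0.005,0],"delta_rot":[0,0,0],"grip":0}]'
python3 -m inch '[{"delta_pos":[0,0.001,0],"delta_rot":[0,0,0],"grip":0},{"delta_pos":[0,0.002,0],"delta_rot":[0,0,0],"grip":0},{"delta_pos":[0,0.003,0],"delta_rot":[0,0,0],"grip":0},{"delta_pos":[0,0.004,0],"delta_rot":[0,0,0],"grip":0},{"delta_pos":[0,0.005,0],"delta_rot":[0,0,0],"grip":0},{"delta_pos":[0,0.005,0],"delta_rot":[0,0,0],"grip":0}]'
python3 -c "
from h import *
plan(.4552,.0297,.2968,-86.3)"
```

```text
t: 8.43
ee_pos: [0.4552, 0.0301, 0.3033]
tcp_rot: [-90.0, 0.0, -86.2]
wrist_force: [-0.5, 0.7, -3.7]
opening: 0.199
t: 8.93
ee_pos: [0.4552, 0.0301, 0.2982]
tcp_rot: [-90.0, 0.0, -86.2]
wrist_force: [-0.1, -0.4, -1.8]
opening: 0.203
t 8.9333 now [0.4552 0.0301 0.2982] [-9.004e+01  1.000e-02 -8.621e+01] F [-0.09 -0.4  -1.82] j [ -0.5 -17.1 102.1   0.   95.1  85.7] open 0.203
  dpos [ 0.0004  0.0014 -0.    ] drot [ 0.04  0.09 -0.01]
```

Exactly as expected: the load fell to the cap's weight alone, about 2 N, so the lid is now carried by the tin. Next come the last 1.4 mm and a light press.

```bash
python3 -m inch '[{"delta_pos":[0,0.0007,0],"delta_rot":[0,0,0],"grip":0},{"delta_pos":[0,0.0014,0],"delta_rot":[0,0,0],"grip":0},{"delta_pos":[0,0.0016,0],"delta_rot":[0,0,0],"grip":0},{"delta_pos":[0,0.0016,0],"delta_rot":[0,0,0],"grip":0},{"delta_pos":[0,0.0016,0],"delta_rot":[0,0,0],"grip":0}]'
python3 -c "
from h import *
plan(.4552,.0297,.2968,-35)"
```

```text
t: 9.35
ee_pos: [0.4552, 0.0301, 0.2968]
tcp_rot: [-90.0, 0.0, -86.2]
wrist_force: [-0.3, -0.1, 0.1]
opening: 0.201
t 9.35 now [0.4552 0.0301 0.2968] [-90.02   0.   -86.21] F [-0.28 -0.11  0.05] j [ -0.5 -17.1 102.3   0.   94.9  85.7] open 0.201
  dpos [ 0.0004 -0.     -0.    ] drot [ 2.000e-02 -5.121e+01 -1.000e-02]
```

```bash
python3 -m inch '[{"delta_pos":[0,0.0004,0],"delta_rot":[0,0,0],"grip":0},{"delta_pos":[0,0.0004,0],"delta_rot":[0,-2,0],"grip":0},{"delta_pos":[0,0.0004,0],"delta_rot":[0,-5,0],"grip":0},{"delta_pos":[0,0.0004,0],"delta_rot":[0,-8,0],"grip":0},{"delta_pos":[0,0.0004,0],"delta_rot":[0,-12,0],"grip":0},{"delta_pos":[0,0.0004,0],"delta_rot":[0,-16,0],"grip":0},{"delta_pos":[0,0.0004,0],"delta_rot":[0,-20,0],"grip":0},{"delta_pos":[0,0.0004,0],"delta_rot":[0,-24,0],"grip":0},{"delta_pos":[0,0.0004,0],"delta_rot":[0,-26,0],"grip":0},{"delta_pos":[0,0.0004,0],"delta_rot":[0,-26,0],"grip":0}]'
python3 -c "
from h import *
plan(.4552,.0301,.2968,-35)
print(bot.get_state()['torque'])"
```

```text
t: 10.18
ee_pos: [0.4553, 0.0301, 0.2967]
tcp_rot: [-90.0, -0.0, -60.1]
wrist_force: [0.8, 0.4, 1.2]
opening: 0.202
t 10.1833 now [0.4553 0.0301 0.2967] [-8.998e+01 -2.000e-02 -6.014e+01] F [0.76 0.41 1.23] j [ -0.5 -17.1 102.3  -0.   94.8  59.6] open 0.202
  dpos [-0.0001 -0.0001 -0.0001] drot [-2.000e-02 -2.514e+01  2.000e-02]
[-0.0497343  -0.08490054  0.02931895]
```

```bash
python3 -m inch '[{"delta_pos":[0,0.0002,0],"delta_rot":[0,-2,0],"grip":0},{"delta_pos":[0,0.0002,0],"delta_rot":[0,-5,0],"grip":0},{"delta_pos":[0,0.0002,0],"delta_rot":[0,-9,0],"grip":0},{"delta_pos":[0,0.0002,0],"delta_rot":[0,-13,0],"grip":0},{"delta_pos":[0,0.0002,0],"delta_rot":[0,-17,0],"grip":0},{"delta_pos":[0,0.0002,0],"delta_rot":[0,-21,0],"grip":0},{"delta_pos":[0,0.0002,0],"delta_rot":[0,-24,0],"grip":0},{"delta_pos":[0,0.0002,0],"delta_rot":[0,-26,0],"grip":0},{"delta_pos":[0,0.0002,0],"delta_rot":[0,-26,0],"grip":0}]'
python3 - <<'E'
from h import *
plan(.4552,.0301,.2968,-35)
print(bot.get_state()['torque'])
s=optics.camera("scene")[...,::-1]
cv2.imwrite("pics/g4.png",cv2.resize(s[140:280,230:350],None,fx=4,fy=4,interpolation=cv2.INTER_CUBIC))
E
```

```text
t: 10.93
ee_pos: [0.4554, 0.0301, 0.2967]
tcp_rot: [-90.0, -0.0, -34.1]
wrist_force: [-0.6, 0.7, -0.0]
opening: 0.201
t 10.9333 now [0.4554 0.0301 0.2967] [-8.996e+01 -5.000e-02 -3.414e+01] F [-0.62  0.7  -0.01] j [ -0.5 -17.1 102.3   0.   94.8  33.7] open 0.201
  dpos [-0.0002 -0.0001 -0.0001] drot [-0.04  0.86  0.05]
[ 0.02083644 -0.03513722  0.02392407]
```

View pics/g4.png

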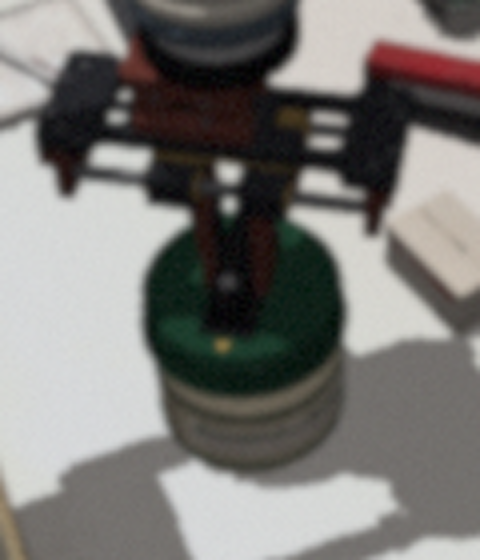

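The cap is right down on the tin and its bar has turned (pointer at crop (222,345)), with almost no torque. I'll lift slowly and check the load.

```bash
python3 -m inch '[{"delta_pos":[0,-0.001,0],"delta_rot":[0,0,0],"grip":0},{"delta_pos":[0,-0.002,0],"delta_rot":[0,0,0],"grip":0},{"delta_pos":[0,-0.003,0],"delta_rot":[0,0,0],"grip":0},{"delta_pos":[0,-0.004,0],"delta_rot":[0,0,0],"grip":0},{"delta_pos":[0,-0.005,0],"delta_rot":[0,0,0],"grip":0},{"delta_pos":[0,-0.006,0],"delta_rot":[0,0,0],"grip":0},{"delta_pos":[0,-0.007,0],"delta_rot":[0,0,0],"grip":0},{"delta_pos":[0,-0.007,0],"delta_rot":[0,0,0],"grip":0},{"delta_pos":[0,-0.007,0],"delta_rot":[0,0,0],"grip":0}]'
python3 - <<'E'
from h import *
F=[]
for i in range(6): optics.camera("top"); F.append(bot.get_state()["wrist_force"])
print(np.mean(F,0))
plan(.4553,.0301,.396,-34.1)
E
```

```text
t: 11.73
ee_pos: [0.4554, 0.0301, 0.3039]
tcp_rot: [-90.0, -0.1, -34.2]
wrist_force: [-0.4, -0.8, -1.5]
opening: 0.202
[ 0.15372256 -0.09583046 -2.25307734]
t 12.0333 now [0.4554 0.0301 0.3037] [-8.997e+01 -4.000e-02 -3.424e+01] F [-0.43 -0.46 -2.14] j [ -0.5 -17.2 101.6   0.   95.5  33.8] open 0.205
  dpos [-0.     -0.0923 -0.    ] drot [-0.03 -0.14  0.04]
```

The load 7 mm up is 2.2 N, the cap alone, so the catch is free. Now I lift it to 10 cm.

```bash
python3 -m inch '[{"delta_pos":[0,-0.003,0],"delta_rot":[0,0,0],"grip":0},{"delta_pos":[0,-0.008,0],"delta_rot":[0,0,0],"grip":0},{"delta_pos":[0,-0.015,0],"delta_rot":[0,0,0],"grip":0},{"delta_pos":[0,-0.024,0],"delta_rot":[0,0,0],"grip":0},{"delta_pos":[0,-0.034,0],"delta_rot":[0,0,0],"grip":0},{"delta_pos":[0,-0.045,0],"delta_rot":[0,0,0],"grip":0},{"delta_pos":[0,-0.056,0],"delta_rot":[0,0,0],"grip":0},{"delta_pos":[0,-0.067,0],"delta_rot":[0,0,0],"grip":0},{"delta_pos":[0,-0.078,0],"delta_rot":[0,0,0],"grip":0},{"delta_pos":[0,-0.087,0],"delta_rot":[0,0,0],"grip":0},{"delta_pos":[0,-0.094,0],"delta_rot":[0,0,0],"grip":0},{"delta_pos":[0,-0.098,0],"delta_rot":[0,0,0],"grip":0},{"delta_pos":[0,-0.0985,0],"delta_rot":[0,0,0],"grip":0},{"delta_pos":[0,-0.0985,0],"delta_rot":[0,0,0],"grip":0},{"delta_pos":[0,-0.0985,0],"delta_rot":[0,0,0],"grip":0},{"delta_pos":[0,-0.0985,0],"delta_rot":[0,0,0],"grip":0}]'
python3 - <<'E'
from h import *
s=optics.camera("scene")[...,::-1]
cv2.imwrite("pics/g5.png",cv2.resize(s[110:260,230:350],None,fx=4,fy=4,interpolation=cv2.INTER_CUBIC))
F=[]
for i in range(6): optics.camera("top"); F.append(bot.get_state()["wrist_force"])
print(np.mean(F,0))
plan(.4553,.0301,.402,-34.1)
E
```

```text
t: 13.37
ee_pos: [0.4553, 0.0301, 0.4014]
tcp_rot: [-90.0, 0.0, -34.2]
wrist_force: [-0.5, 0.0, -1.5]
opening: 0.201
[ 0.14602765  0.07049679 -2.0272475 ]
t 13.7167 now [0.4553 0.0301 0.4021] [-8.997e+01 -3.000e-02 -3.424e+01] F [ 0.22 -0.38 -1.97] j [ -0.5 -17.   91.5   0.  105.5  33.7] open 0.2
  dpos [ 0.      0.0001 -0.    ] drot [-0.03 -0.14  0.03]
```

View pics/g5.png

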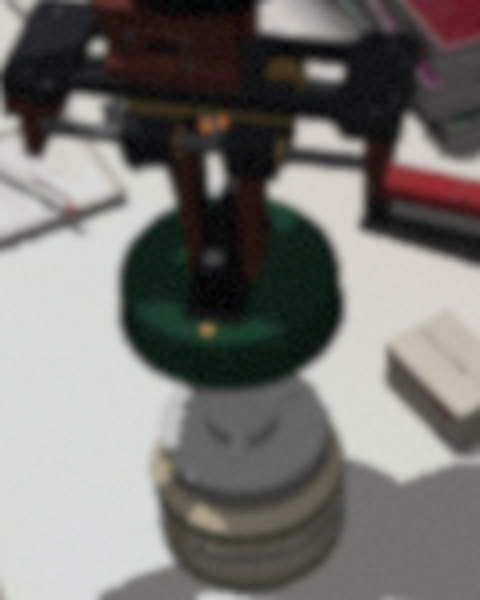

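```bash
python3 - <<'E'
from h import *
a=np.radians(np.arange(0,360,5)); 
for z in(.088,.092,.102): 
    p=(proj("scene",np.c_[.4553+.0465*np.cos(a),.0297+.0465*np.sin(a),0*a+z])-[230,110]+.5)*4-.5
    print(z,"bottom",p[p[:,1].argmax()].round(),"left",p[p[:,0].argmin()].round(),"right",p[p[:,0].argmax()].round())
im=cv2.imread("pics/g5.png"); print([(y,im[y,245].tolist()) for y in range(470,535,4)])
t=optics.camera("scene")[...,::-1]; p0=cv2.imread("pics/scene0.png")
# tin foot band shift: compare lower tin body between start and now
A=p0[236:258,265:322]; r=cv2.matchTemplate(t[226:268,255:332].copy(),A,cv2.TM_CCOEFF_NORMED); print("tin shift px",np.array(cv2.minMaxLoc(r)[3])-10,r.max())
E
```

```text
0.088 bottom [238. 495.] left [159. 433.] right [328. 428.]
0.092 bottom [238. 491.] left [159. 428.] right [327. 424.]
0.102 bottom [237. 479.] left [157. 416.] right [327. 412.]
[(470, [101, 101, 101]), (474, [103, 103, 104]), (478, [103, 103, 102]), (482, [101, 102, 102]), (486, [98, 98, 98]), (490, [84, 84, 85]), (494, [69, 68, 70]), (498, [58, 59, 61]), (502, [57, 61, 62]), (506, [63, 68, 70]), (510, [69, 75, 81]), (514, [81, 93, 98]), (518, [88, 102, 108]), (522, [89, 103, 110]), (526, [88, 102, 110]), (530, [86, 98, 105]), (534, [73, 85, 90])]
tin shift px [0 0] 0.8189138
```

```bash
python3 -c "
from station import bot
print(bot.hand_in())"
```

```text
the job is handed in; nothing more can be done
None
```

The inner lid is seated on the tin, and the arm is holding the green cap alone and level about 10 cm above it, ready for the sachet. I handed in at about 14 s of the 58 s allowed. The largest force I read at the wrist was under 5 N.

I carried the cap and inner lid together by the bar and turned them about 32° to line the keys up with the slots. I lowered them until the cap was right down, turned it about 52° counter-clockwise, and lifted the cap straight up.

**Last checks:**
- **Catch free:** the load on the arm was about 2.0 N, which is the cap alone. With the inner lid hanging in it, it had been roughly 3–4.5 N.
- **Lid seated:** in the final picture, the near edge of the lid's flange is at row 490. It should be at 491 if fully seated, and about 479 if it were resting on its keys.
- **Tin not moved:** comparing the start and end pictures shows no shift. The match was only moderate (0.82) because the shadows had changed, and it would not show a small turn of the tin.
- **Cap position:** it was tilted under 0.1°, with its lower edge about 97 mm above the tin's rim.

The two camera views disagreed by about 2 mm in position and about 1° in slot angle. Both were well within the play of the fit. I did not touch the other things on the worktop.

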